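# Load the cassette basket into the fixation pot and close it

## Task

Lower the wire basket of cassettes into the large steel pot so that it stands upright on the pot's floor, then close the pot with the lid that fits it, the larger of the two knobbed lids, lying level on the rim all round. Set both down rather than dropping them, keep the pot standing, and leave the smaller lid where it lies.

Things in the scene. Friction and masses are not known exactly. Their poses are not given: they have to be found in the camera images.
- pot_mouth (a point): Large open dark steel pot, loose on the bench (0.9 kg): outer diameter 128 mm, inner 120 mm, 82 mm high, floor 5 mm thick, a small wire loop on two sides (80 mm from the axis). The point is the centre of its mouth at rim level, 82 mm above the bench; z up. Inside there is room to open the gripper partly to let go of the basket's knob, not to spread fingers wide.
- basket_center (a point): Low dark wire basket of white cassettes: diameter 92 mm, 25 mm high, with a central stem carrying a black round knob, diameter 18 mm, from 36 to 64 mm above the underside. 64 mm high in all, 0.15 to 0.31 kg. The point is on the axis, 32 mm above the underside (the knob's middle is 18 mm higher); z up. Standing on the pot's floor, this point is 45 mm below the rim.
- lid_center (a point): Lid of the large pot: dark steel disc, diameter 144 mm, 4 mm thick; below it an 8 mm deep spigot, diameter 94 to 104 mm, that enters the mouth with 8 mm play; on top a black round knob, diameter 20 mm, from 24 to 50 mm above the underside. 50 mm high, 0.21 to 0.42 kg. Its point is on the axis 25 mm above the underside (knob's middle 12 mm higher); z up. Seated, it is 17 mm above the rim.
- small_lid_center (a point): The smaller lid, of another pot, to be left alone: same shape and knob, but its disc is 92 mm in diameter and its spigot 60 mm. 50 mm high; the point is on the axis, 25 mm above its underside; z up. Its own pot, dark steel, 80 mm wide, 70 mm high, also stands open among the things.

How it is judged:
On the way:
1. the cassette basket stands upright on the large pot's floor (horizontal distance between basket_center and pot_mouth below 0.018 m and z of basket_center in the frame of pot_mouth below -0.039 m and angle between basket_center's own z axis and vertical below 0.15 rad), for 0.2 s.
At the end, for the whole second after the job is handed in: Basket on the pot's floor (at most 6 mm high, 18 mm off axis, 8 degrees tilt); large lid seated on the rim (within 13 mm of the axis, 5 mm of its seated height, 5 degrees of level); pot standing upright on the bench; all at rest (all of step 1 and horizontal distance between lid_center and pot_mouth below 0.013 m and z of lid_center in the frame of pot_mouth between 0.012 and 0.022 m and angle between lid_center's own z axis and vertical below 0.09 rad and angle between pot_mouth's own z axis and vertical below 0.1 rad and height (world z) of pot_mouth below 0.09 m and linear speed of each of lid, basket below 0.02 m/s); the robot touches nothing.
It fails at once if the smaller lid is moved by more than 30 mm (distance of small_lid_center from where it was at the start of the episode above 0.03 m).
It fails at once if the basket is dropped (falls free for more than about 20 mm) (linear speed of basket above 0.65 m/s and contact force between the fingers and basket below 0.1 N).
It fails at once if the large lid is dropped (falls free for more than about 20 mm) (linear speed of lid above 0.65 m/s and contact force between the fingers and lid below 0.1 N).
It also fails if it takes over 67 s, if anything falls off the work surface, if the arm or the gripper's body presses on something with over 40 N, if the wrist force passes 120 N, or if a joint passes its speed limit or range.

## Robot

A 7-joint arm with a two-finger parallel gripper is mounted at the origin on the work surface. World frame = base frame: x ahead of the robot, y to its left, z up, the work surface at z = 0. Lengths are in m, angles in rad, forces in N, time in s.
With the tool pointing down it reaches from about 0.425 to 0.925 m from the base axis. Payload 6.8 kg.
Tool frame: the origin (TCP) lies between the finger pads; the fingertips stand r.tips_ahead ahead of it and the grasp point (between the pads) lies 3 mm ahead of it (r.tips_ahead is the distance from the TCP to the fingertips, in m); z points along the fingers, y is the direction in which the jaws open and shut (so a half turn about z gives the same grasp; the last joint's range is limited). The gripper opens to 88 mm and grips with 3 to 60 N. Pads are 20 mm wide; open, the fingers measure 115 mm over their backs; the gripper's body (75 mm by 178 mm) begins 61 mm behind the grasp point.
Start: joints at [-0.108, 0.477, 0.022, 1.555, -0.011, 1.109, -0.083], TCP at [0.675, 0, 0.216] pointing down, gripper open.
Joint ranges: [-2.96, 2.96], [-0.34, 2.1], [-1.41, 1.46], [0.24, 2.44], [-1.37, 4.51], [0.17, 1.92], [-2.96, 2.96]. Speed limits (rad/s): [2.39, 2.39, 3.14, 3.14, 3.14, 3.14, 3.14].

## Interface

Orientations are given as a unit quaternion [w, x, y, z].
In Python, from bench import r gives the robot as it stands.
- The arm moves only by the shell command python3 -m inch 'ROWS' [FORCE]. ROWS is JSON, a list of rows, each a list of 7 numbers: the opening, from 0 (shut) to 1 (fully open), then the shift along the tool's x, y, z in m, then the turn, a rotation vector about the tool's x, y, z in degrees. A call has 1 to 20 rows; each row shifts and turns the commanded pose from where the row before left it, along the tool's axes as they then stand; what a row does not reach is not made up. A row lasts 1/10 s, in which the tool goes at most 50 mm and 8.59 degrees, less where a joint would pass 70% of its speed; a pose out of reach is approached as far as the arm can. A call is refused whole if a number of a shift passes 0.05 or a number of a turn 8.59, either way. A call with a gripper value outside its range is refused whole. The fingers move at their own pace and stop on an object; FORCE is the grip in N (left out, the last holds). Time passes only in rows, so rows that do not move let the fingers close. It gives the time, the measured TCP pose, the force and the opening at its end, in the units of the state.
- r.get_obs(): the state, without advancing time (a new reading comes with each control period).
- r.grab_frame(name): name is "scene" or "side" or "wrist"; returns a dict with "image" (420x560x3 uint8, red, green, blue), "fx", "fy", "cx", "cy" (pixels), "extrinsics" (4x4, takes a point from camera to world coordinates). Camera axes: x right, y down, z forward; pixel columns grow to the right and rows downward; lengths in m; the calibration is good to about 2 mm. The wrist camera is an equidistant fisheye: a pixel r from the principal point sees the ray r / f radians off the axis. A picture is of the moment at which its call begins. There is no depth.
- r.hand_in(): hands the job in, once; it reports no verdict.
Trained networks look in a picture, given as the dict that the camera call returned (one of the last four; its "shot" number tells which), for a name from the list of things; names that differ only in an ending like _2 or _b are one class to them, and where a whole thing is asked for, a point or a joint stands for the part that bears it (a point fixed in the world has none). Each returns a list of dicts, best first, with "p" (0 to 1); they miss things now and then, are a little off and sometimes report something else, mostly with a low value. They report only what shows in the picture. A call takes as long as a camera call.
- r.find_in(target, picture): "box" ([left, top, right, bottom] as shares, 0 to 1, of the picture: columns of its width, rows of its height, round what is visible of it).
The state is a dict: "clock": time; "joint_pos": joint angles; "joint_velocities": joint speeds; "joint_efforts": joint torques, N m; "tool_pos": TCP position; "tool_rot": TCP orientation; "contact_force": force on the tool from outside, world axes, zero at the start; "torque": the same for the moment, N m; "opening": finger opening in m.
Only numpy, scipy, OpenCV 4.12 (cv2) and the standard library are available. Lean on these libraries where they do the work, as an engineer would, in place of code of your own. Each camera call takes 0.05 s, during which the arm holds its last target.

## Working session

There is one attempt and no reset: what is moved stays moved. The work goes in short steps, Python scripts to look and compute and a shell command to move; the robot and the scene stay as the last step left them, time stands still between calls to the robot, and variables do not carry over. Pictures are saved under pics/ and viewed, and the job is handed in when it is done.

```bash
ls; mkdir -p pics; python3 - <<'E'
from bench import r
import cv2,numpy as np
o=r.get_obs(); print(o['clock'],o['tool_pos'],o['tool_rot'],o['opening'],r.tips_ahead)
for n in ['scene','side']:
    f=r.grab_frame(n); im=f['image'][:,:,::-1].copy()
    cv2.imwrite(f'pics/{n}0.png',im)
    E=np.array(f['extrinsics']);print(n,f['fx'],f['cx'],f['cy'],E.round(3).tolist())
    for t in ['pot_mouth','basket_center','lid_center','small_lid_center']:
        for d in r.find_in(t,f)[:3]: 
            b=d['box'];print(t,round(d['p'],2),[round(v) for v in (b[0]*560,b[1]*420,b[2]*560,b[3]*420)])
E
```

```text
pics
0.0 [ 6.74389935e-01 -2.42155048e-05  2.15198682e-01] [-5.83880889e-04  7.07087843e-01  7.07125142e-01 -6.89369060e-04] 0.08768508517714887 0.022
scene 431.8254283499296 285.5434219114632 219.85134475827294 [[0.834, 0.371, -0.409, 0.98], [0.552, -0.533, 0.642, -0.714], [0.02, -0.761, -0.649, 0.808], [0.0, 0.0, 0.0, 1.0]]
pot_mouth 0.71 [290, 143, 340, 187]
basket_center 0.69 [246, 216, 281, 248]
lid_center 0.68 [146, 280, 212, 329]
small_lid_center 0.92 [276, 280, 315, 314]
side 393.49709167179947 274.7630005703038 213.0187094939355 [[-0.903, -0.208, 0.377, 0.226], [-0.43, 0.435, -0.791, 0.647], [0.001, -0.876, -0.482, 0.471], [0.0, 0.0, 0.0, 1.0]]
pot_mouth 0.75 [180, 302, 306, 420]
basket_center 0.77 [288, 223, 331, 265]
lid_center 0.61 [331, 180, 384, 207]
small_lid_center 0.62 [243, 187, 279, 212]
small_lid_center 0.42 [177, 304, 307, 418]
```

View pics/scene0.png

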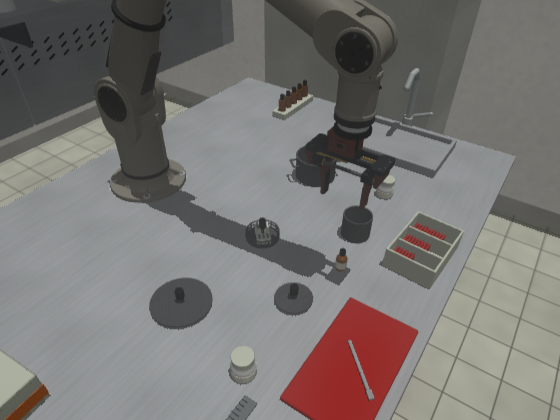

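View pics/side0.png

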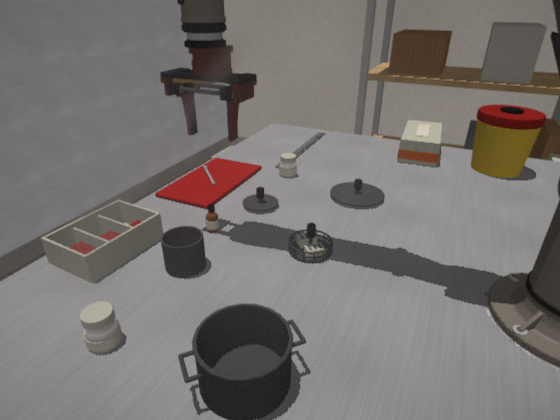

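```bash
python3 - <<'E'
import cv2,numpy as np
a=cv2.imread('pics/scene0.png');b=cv2.imread('pics/side0.png')
def c(im,x,y,w,h):return cv2.resize(im[y:y+h,x:x+w],(400,300),interpolation=cv2.INTER_CUBIC)
g=lambda i:np.clip(i.astype(float)*1.7,0,255).astype('uint8')
cv2.imwrite('pics/crops1.png',g(np.vstack([np.hstack([c(a,230,202,60,45),c(a,146,275,80,60)]),np.hstack([c(b,280,217,60,45),c(b,320,170,80,60)])])))
cv2.imwrite('pics/crops2.png',g(np.vstack([np.hstack([c(a,275,135,80,60),c(a,270,272,60,45)]),np.hstack([c(b,160,295,160,120),c(b,230,180,60,45)])])))
E
```

```text
(no output)
```

View pics/crops1.png

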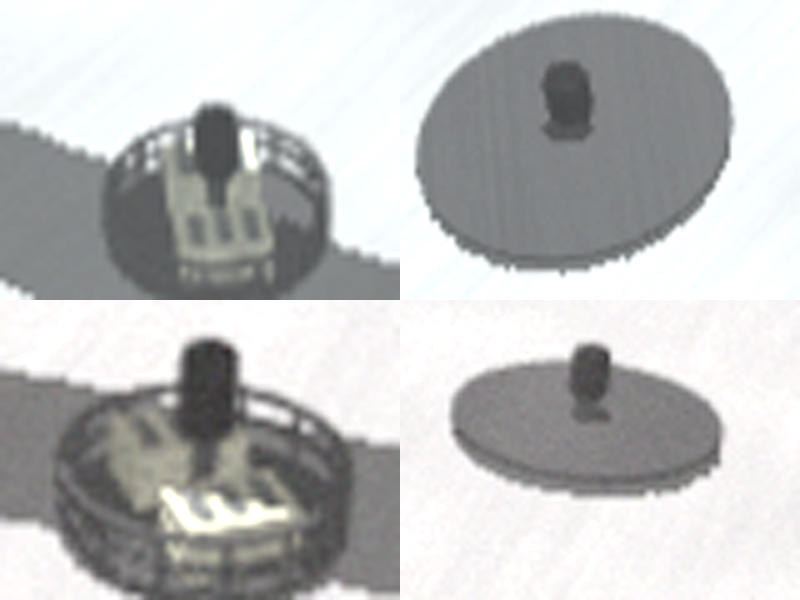

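View pics/crops2.png

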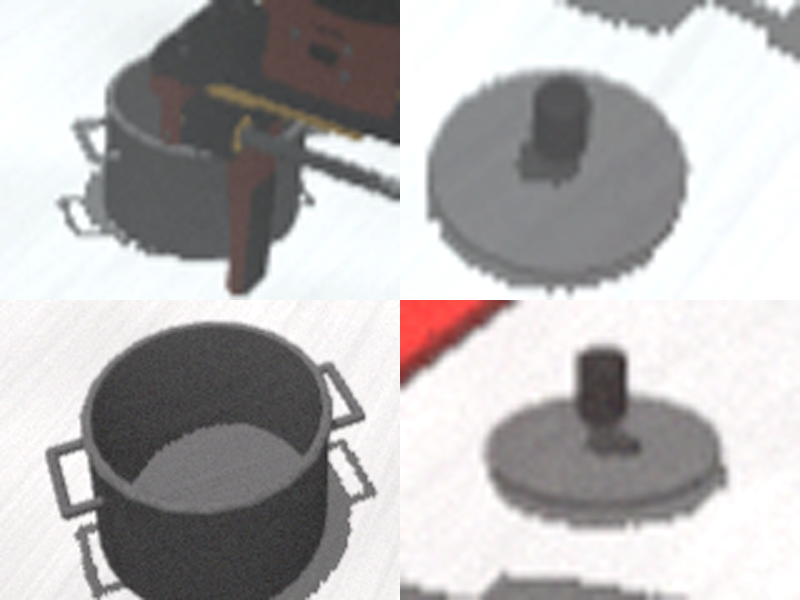

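```bash
cat > h.py <<'E'
from bench import r
import cv2,numpy as np
from scipy.optimize import least_squares
def proj(f,P):
    E=np.array(f['extrinsics']);p=(np.atleast_2d(P)-E[:3,3])@E[:3,:3]
    return np.c_[f['fx']*p[:,0]/p[:,2]+f['cx'],f['fy']*p[:,1]/p[:,2]+f['cy']]
def onz(f,uv,z):
    E=np.array(f['extrinsics']);d=E[:3,:3]@[(uv[0]-f['cx'])/f['fx'],(uv[1]-f['cy'])/f['fy'],1]
    return E[:3,3]+d*(z-E[2,3])/d[2]
def circ(f,box,R,z):
    t=np.linspace(0,2*np.pi,180)
    def res(p):
        q=proj(f,np.c_[p[0]+R*np.cos(t),p[1]+R*np.sin(t),0*t+z]);return np.r_[q.min(0),q.max(0)]-box
    s=least_squares(res,onz(f,[(box[0]+box[2])/2,(box[1]+box[3])/2],z)[:2]);return s.x,s.fun
E
python3 - <<'E'
from h import *
A=r.grab_frame('scene');B=r.grab_frame('side')
for n,a,b,z in [('basket',(262.4,223),(311.2,230.2),.05),('lid',(179.4,293.4),(358,184.4),.037),('small',(294.3,288.5),(260.3,192.75),.037)]:
    print(n,onz(A,a,z).round(4),onz(B,b,z).round(4))
    s=least_squares(lambda P:np.r_[proj(A,P)[0]-a,proj(B,P)[0]-b],[.6,0,z]);print(s.x.round(4),s.fun.round(1))
print(circ(B,[192.8,303.8,292.4,380.6],.064,.082))
print('lid disc',circ(A,[149.3,277.6,212.5,328],.072,.010))
print('basket rim B',circ(B,[288,229.7,333,257],.046,.025))
E
```

```text
basket [ 0.4581 -0.0104  0.05  ] [ 0.4552 -0.0101  0.05  ]
[ 0.4562 -0.0103  0.0495] [-0.5 -0.1 -0.4  0.1]
lid [ 0.4375 -0.3051  0.037 ] [ 0.4338 -0.3013  0.037 ]
[ 0.4353 -0.3042  0.0351] [-0.3 -0.1 -0.3  0.1]
small [ 0.6459 -0.1445  0.037 ] [ 0.643  -0.1453  0.037 ]
[ 0.6446 -0.1449  0.0368] [-0.6 -0.1 -0.6  0. ]
(array([0.42147101, 0.33075195]), array([ 0.0907765 ,  0.57388598, -0.0923766 , -0.34796756]))
lid disc (array([ 0.43897545, -0.30593325]), array([-0.11488093,  0.54550073,  0.11636074, -0.45299826]))
basket rim B (array([ 0.45232442, -0.0011808 ]), array([ 0.13285993,  1.5550155 , -0.1321307 , -1.25322008]))
```

```bash
python3 -m inch '[[1,0,-0.02,0,0,0,0],[1,-0.0015,-0.027,0,0,0,0],[1,-0.0015,-0.027,0,0,0,0],[1,-0.0015,-0.027,0,0,0,0],[1,-0.0015,-0.027,0.01,0,0,0],[1,-0.0015,-0.027,0.02,0,0,0],[1,-0.0015,-0.027,0.02,0,0,0],[1,-0.0015,-0.025,0.02,0,0,0],[1,0,-0.01,0.01,0,0,0],[1,0,0,0,0,0,0],[1,0,0,0,0,0,0],[1,0,0,0,0,0,0]]'
python3 - <<'E'
from h import *
f=r.grab_frame('wrist');cv2.imwrite('pics/w1.png',f['image'][:,:,::-1]);print(f['fx'],f['cx'],f['cy'],np.array(f['extrinsics']).round(3).tolist(),f.keys())
f=r.grab_frame('scene');cv2.imwrite('pics/s1.png',f['image'][:,:,::-1])
print(r.find_in('pot_mouth',f)[:2])
E
```

```text
clock: 1.8
tool_pos: [0.4597, -0.0103, 0.1371]
tool_rot: [0.001, 0.707, 0.707, 0.001]
contact_force: [0.1, -0.6, -1.0]
opening: 0.0879
325.19226210127806 282.2977067016689 212.48612039082698 [[1.0, -0.001, 0.003, 0.459], [-0.001, -0.965, -0.263, 0.061], [0.003, 0.263, -0.965, 0.305], [0.0, 0.0, 0.0, 1.0]] dict_keys(['image', 'fx', 'fy', 'cx', 'cy', 'extrinsics', 'shot'])
[{'box': [0.5264, 0.3438, 0.6129, 0.4438], 'p': 0.61}]
```

View pics/w1.png

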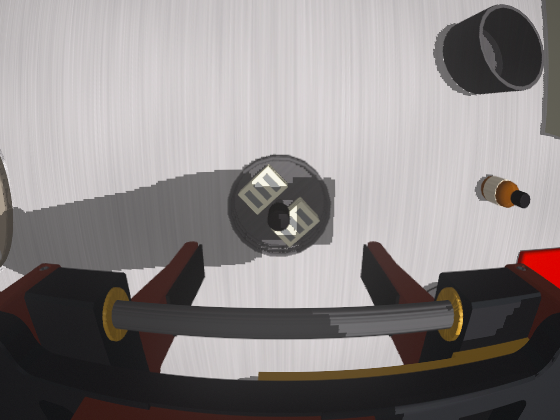

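View pics/s1.png

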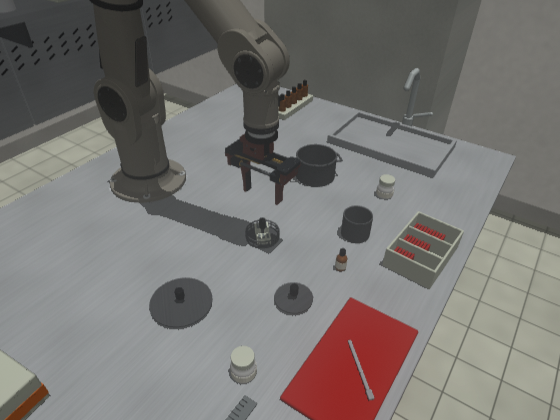

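```bash
cat >> h.py <<'E'
def wonz(f,uv,z):
    E=np.array(f['extrinsics']);v=(np.array(uv)-[f['cx'],f['cy']])/f['fx'];t=np.linalg.norm(v);k=np.sin(t)/max(t,1e-9)
    d=E[:3,:3]@[v[0]*k,v[1]*k,np.cos(t)];return E[:3,3]+d*(z-E[2,3])/d[2]
E
python3 - <<'E'
from h import *
f=r.grab_frame('wrist');print(wonz(f,(279,216),.05),wonz(f,(279,212),.062))
im=cv2.imread('pics/s1.png')[135:195,285:365];w=cv2.imread('pics/w1.png')[140:260,220:340]
cv2.imwrite('pics/c3.png',np.hstack([np.clip(cv2.resize(i,s,interpolation=cv2.INTER_CUBIC)*1.5,0,255).astype('uint8')for i,s in((im,(480,360)),(w,(320,360)))]))
E
```

```text
[ 0.45614115 -0.0120606   0.05      ] [ 0.45625311 -0.00542581  0.062     ]
```

View pics/c3.png

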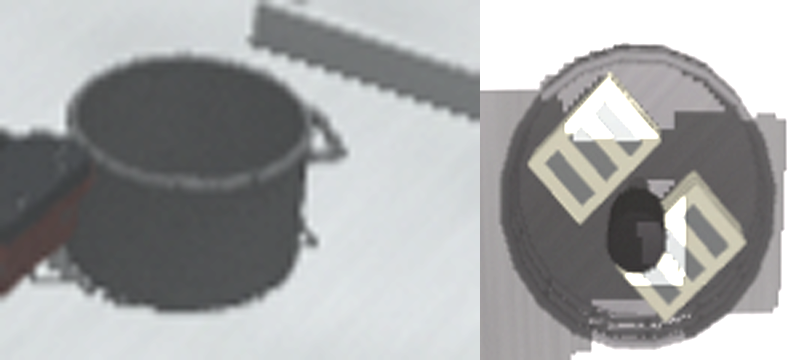

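```bash
python3 - <<'E'
from h import *
f=r.grab_frame('scene');print(circ(f,[296.4,144.2,337.0,166.3],.064,.082))
E
python3 -m inch '[[1,0,-0.003,0.01,0,0,0],[1,0,0,0.02,0,0,0],[1,0,0,0.02,0,0,0],[1,0,0,0.02,0,0,0],[1,0,0,0.01,0,0,0],[1,0,0,0.003,0,0,0],[1,0,0,0,0,0,0],[1,0,0,0,0,0,0]]'
```

```text
(array([0.42834011, 0.32380605]), array([-0.0010122 ,  0.20399811,  0.00065907, -0.17689633]))
clock: 2.85
tool_pos: [0.4555, -0.0104, 0.0537]
tool_rot: [0.0, 0.707, 0.707, 0.0]
contact_force: [-0.1, -0.0, -0.5]
opening: 0.0878
```

```bash
python3 -m inch '[[0,0,0,0,0,0,0],[0,0,0,0,0,0,0],[0,0,0,0,0,0,0],[0,0,0,0,0,0,0],[0,0,0,0,0,0,0],[0,0,0,0,0,0,0],[0,0,0,0,0,0,0],[0,0,0,0,0,0,0]]' 25
python3 -m inch '[[0,0,0,-0.005,0,0,0],[0,0,0,-0.01,0,0,0],[0,0,0,-0.015,0,0,0],[0,0,0,-0.02,0,0,0],[0,0,0,-0.02,0,0,0],[0,0,0,-0.02,0,0,0],[0,0,0,-0.02,0,0,0],[0,0,0,-0.02,0,0,0],[0,0,0,-0.01,0,0,0],[0,0,0,-0.005,0,0,0],[0,0,0,0,0,0,0],[0,0,0,0,0,0,0]]'
python3 - <<'E'
from h import *
f=r.grab_frame('side');a=f['image'][:,:,::-1];f=r.grab_frame('wrist');b=f['image'][:,:,::-1]
cv2.imwrite('pics/g1.png',cv2.resize(np.hstack([a,b]),(800,300)))
E
```

```text
clock: 3.65
tool_pos: [0.455, -0.0105, 0.0531]
tool_rot: [-0.0, 0.707, 0.707, -0.0]
contact_force: [0.6, 0.9, 0.4]
opening: 0.0271
clock: 4.85
tool_pos: [0.4545, -0.0105, 0.1975]
tool_rot: [-0.0, 0.707, 0.707, -0.0]
contact_force: [-0.3, -0.2, 0.7]
opening: 0.0004
```

View pics/g1.png

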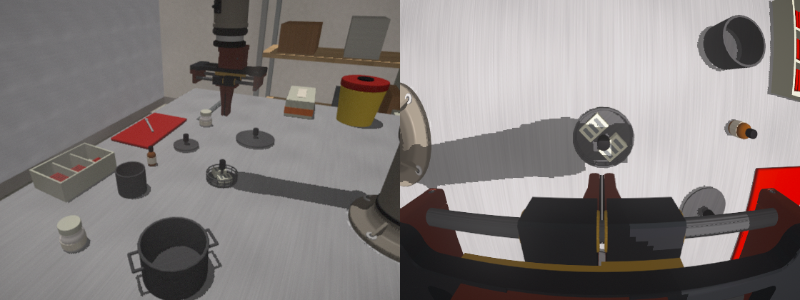

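```bash
python3 -m inch '[[1,0,0,0,0,0,0],[1,0,0,0,0,0,0],[1,0,0,0,0,0,0],[1,0,0,0,0,0,0],[1,0,0,0,0,0,0],[1,0,0,0,0,0,0],[1,0,0,0,0,0,0],[1,0,0,0,0,0,0],[1,0,0,0,0,0,0],[1,0,0,0,0,0,0],[1,0,0,0,0,0,0],[1,0,0,0,0,0,0]]'
python3 - <<'E'
from h import *
fs=r.grab_frame('side');fw=r.grab_frame('wrist');fc=r.grab_frame('scene')
for n,f in(('side',fs),('wrist',fw),('scene',fc)):
    for d in r.find_in('basket_center',f)[:1]: print(n,d['p'],np.array(d['box'])*[560,420,560,420])
w=fw['image'][120:270,200:360,::-1];w=cv2.resize(w,(400,375),interpolation=cv2.INTER_CUBIC)
b=cv2.resize(fs['image'][217:262,280:340,::-1],(400,375),interpolation=cv2.INTER_CUBIC)
cv2.imwrite('pics/c4.png',np.clip(np.hstack([w,b])*1.5,0,255).astype('uint8'))
E
```

```text
clock: 6.15
tool_pos: [0.455, -0.0105, 0.1982]
tool_rot: [-0.0, 0.707, 0.707, 0.0]
contact_force: [0.7, 0.6, 0.0]
opening: 0.0875
side 0.56 [287.504 223.818 331.52  262.794]
wrist 0.87 [241.696 149.184 328.608 234.99 ]
scene 0.59 [243.6   217.896 279.888 248.01 ]
```

View pics/c4.png

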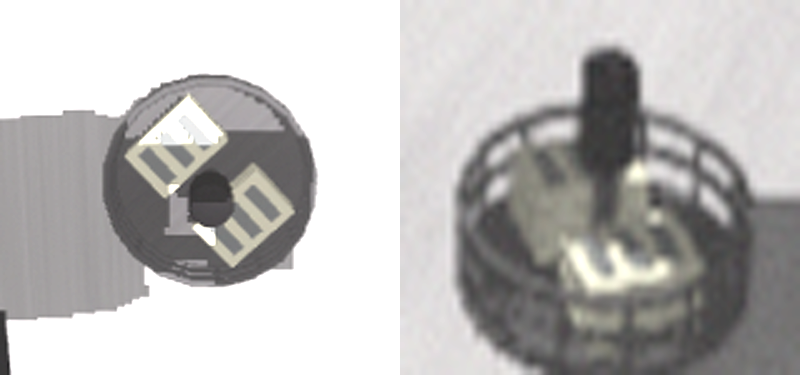

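```bash
python3 -m inch '[[1,0,0.001,0.01,0,0,0],[1,0,0,0.02,0,0,0],[1,0,0,0.025,0,0,0],[1,0,0,0.03,0,0,0],[1,0,0,0.03,0,0,0],[1,0,0,0.02,0,0,0],[1,0,0,0.01,0,0,0],[1,0,0,0,0,0,0],[1,0,0,0,0,0,0]]' 25
python3 -m inch '[[0,0,0,0,0,0,0],[0,0,0,0,0,0,0],[0,0,0,0,0,0,0],[0,0,0,0,0,0,0],[0,0,0,0,0,0,0],[0,0,0,0,0,0,0],[0,0,0,0,0,0,0],[0,0,0,0,0,0,0],[0,0,0,0,0,0,0],[0,0,0,0,0,0,0],[0,0,0,0,0,0,0],[0,0,0,0,0,0,0],[0,0,0,0,0,0,0]]' 25
```

```text
clock: 7.35
tool_pos: [0.4564, -0.0105, 0.0535]
tool_rot: [0.0, 0.707, 0.707, 0.0]
contact_force: [0.3, -0.5, 0.1]
opening: 0.0879
clock: 8.65
tool_pos: [0.4561, -0.0105, 0.0531]
tool_rot: [0.0, 0.707, 0.707, 0.0]
contact_force: [0.6, 0.3, -2.0]
opening: 0.0165
```

```bash
python3 -m inch '[[0,0,0,-0.005,0,0,0],[0,0,0,-0.01,0,0,0],[0,0,0,-0.02,0,0,0],[0,0,0,-0.025,0,0,0],[0,0,0,-0.03,0,0,0],[0,0,0,-0.03,0,0,0],[0,0.01,0,-0.02,0,0,0],[0,0.02,0,-0.01,0,0,0],[0,0.025,-0.004,0,0,0,0],[0,0.025,-0.004,0,0,0,0],[0,0.025,-0.004,0,0,0,0],[0,0.025,-0.004,0,0,0,0],[0,0.025,-0.004,0,0,0,0],[0,0.025,-0.004,0,0,0,0],[0,0.02,-0.003,0,0,0,0],[0,0.01,-0.002,0,0,0,0],[0,0,0,0,0,0,0],[0,0,0,0,0,0,0],[0,0,0,0,0,0,0],[0,0,0,0,0,0,0]]'
python3 - <<'E'
from h import *
f=r.grab_frame('wrist');cv2.imwrite('pics/w5.png',f['image'][:,:,::-1]);print(r.find_in('pot_mouth',f)[:1])
f=r.grab_frame('side');cv2.imwrite('pics/s5.png',f['image'][:,:,::-1])
E
```

```text
clock: 10.65
tool_pos: [0.4273, 0.1984, 0.2032]
tool_rot: [0.0, 0.708, 0.706, -0.0]
contact_force: [-0.0, -0.6, -1.7]
opening: 0.0164
[{'box': [0.3673, 0.0, 0.6261, 0.3398], 'p': 0.67}]
```

View pics/w5.png

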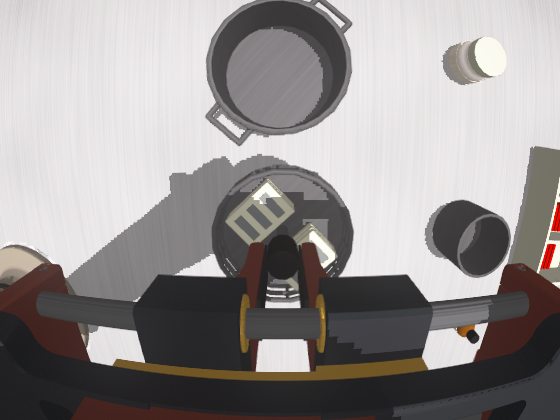

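View pics/s5.png

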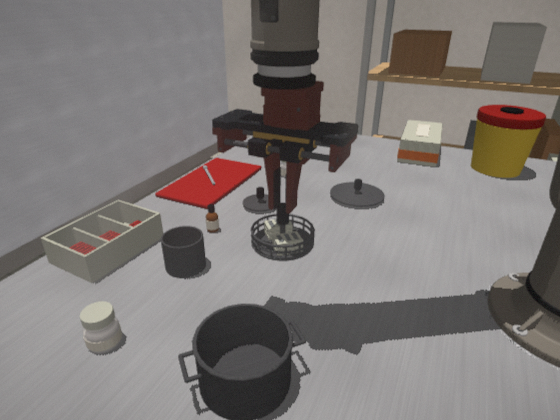

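```bash
cat >> h.py <<'E'
def wproj(f,P):
    E=np.array(f['extrinsics']);p=(np.atleast_2d(P)-E[:3,3])@E[:3,:3];rr=np.hypot(p[:,0],p[:,1]);t=np.arctan2(rr,p[:,2])
    return np.c_[f['fx']*t*p[:,0]/rr+f['cx'],f['fy']*t*p[:,1]/rr+f['cy']]
def wcirc(f,L,Rt,B,R,z,x0):
    t=np.linspace(0,2*np.pi,360)
    def g(p):
        q=wproj(f,np.c_[p[0]+R*np.cos(t),p[1]+R*np.sin(t),0*t+z]);return np.r_[q[:,0].min()-L,q[:,0].max()-Rt,q[:,1].max()-B]
    s=least_squares(g,x0,diff_step=1e-3);return s.x,s.fun
E
python3 - <<'E'
from h import *
f=r.grab_frame('wrist');im=f['image'][:,:,::-1]
p,e=wcirc(f,207,351.5,136,.064,.082,[.425,.33]);print(p,e)
big=cv2.resize(im[0:160,180:380],(800,600)[:2] if 0 else (750,600),interpolation=cv2.INTER_CUBIC)
t=np.linspace(0,2*np.pi,60)
for R,z,c in((.064,.082,(0,0,255)),(.06,.082,(0,255,0)),(.06,.005,(255,0,0))):
    for u,v in wproj(f,np.c_[p[0]+R*np.cos(t),p[1]+R*np.sin(t),0*t+z]): cv2.circle(big,(int((u-180+.5)*3.75),int((v+.5)*3.75)),2,c,-1)
cv2.imwrite('pics/fit5.png',big)
E
```

```text
[0.42420875 0.3247356 ] [ 0.2233345  -0.22184545  0.00302865]
```

View pics/fit5.png

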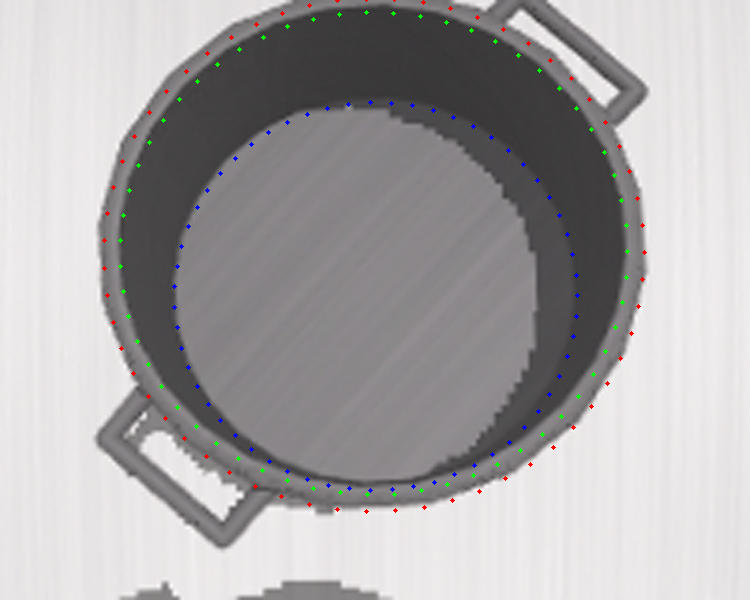

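```bash
python3 -m inch '[[0,0.01,0,0,0,0,0],[0,0.02,-0.001,0,0,0,0],[0,0.025,-0.001,0,0,0,0],[0,0.025,-0.001,0,0,0,0],[0,0.025,0,0,0,0,0],[0,0.015,0,0,0,0,0],[0,0.0085,0,0,0,0,0],[0,0,0,0,0,0,0],[0,0,0,0,0,0,0],[0,0,0,0,0,0,0],[0,0,0,0,0,0,0]]'
python3 - <<'E'
from h import *
f=r.grab_frame('wrist');a=f['image'][:,:,::-1]
f=r.grab_frame('side');b=f['image'][:,:,::-1]
cv2.imwrite('pics/g6.png',np.vstack([cv2.resize(np.hstack([a,b]),(800,300))]))
E
```

```text
clock: 11.95
tool_pos: [0.4243, 0.327, 0.2032]
tool_rot: [0.0, 0.708, 0.707, -0.0]
contact_force: [0.2, -0.2, -1.3]
opening: 0.0164
```

View pics/g6.png

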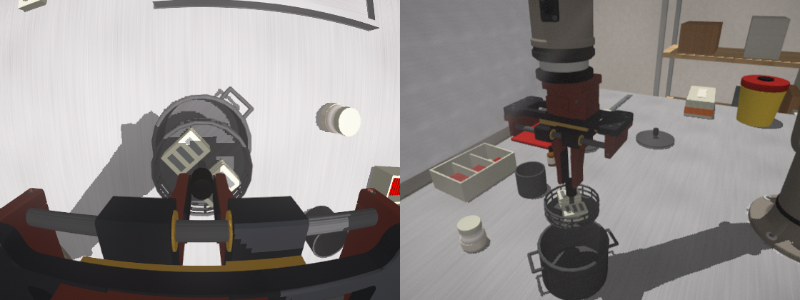

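```bash
python3 -m inch '[[0,0,0,0.01,0,0,0],[0,0,0,0.02,0,0,0],[0,0,0,0.02,0,0,0],[0,0,0,0.02,0,0,0],[0,0,0,0.015,0,0,0],[0,0,0,0.015,0,0,0],[0,0,0,0.01,0,0,0],[0,0,0,0.01,0,0,0],[0,0,0,0,0,0,0],[0,0,0,0,0,0,0]]'
python3 - <<'E'
from h import *
f=r.grab_frame('wrist');a=f['image'][100:,130:430,::-1]
f=r.grab_frame('side');b=f['image'][200:,130:430,::-1]
cv2.imwrite('pics/g7.png',np.clip(np.hstack([cv2.resize(a,(400,426)),cv2.resize(b,(400,426))])*1.4,0,255).astype('uint8'))
E
```

```text
clock: 13.05
tool_pos: [0.4241, 0.3281, 0.0833]
tool_rot: [-0.0, 0.707, 0.707, 0.0]
contact_force: [-0.1, 0.7, -3.3]
opening: 0.0165
```

View pics/g7.png

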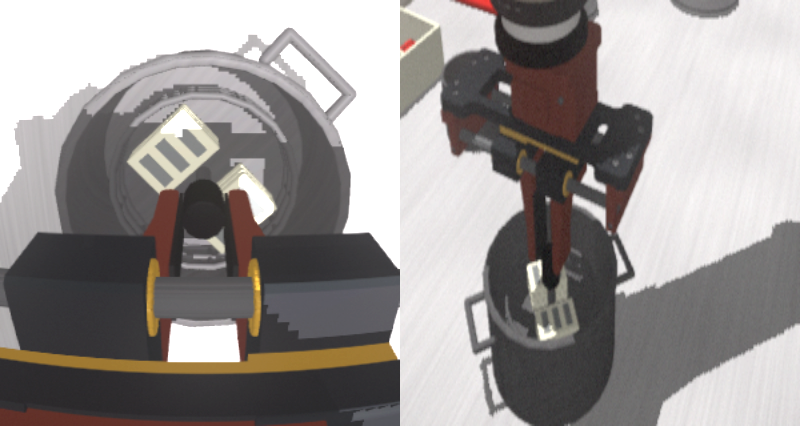

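```bash
python3 -m inch '[[0,0,0,0.01,0,0,0],[0,0,0,0.007,0,0,0],[0,0,0,0.003,0,0,0],[0,0,0,0.002,0,0,0],[0,0,0,0.002,0,0,0],[0,0,0,0.001,0,0,0],[0,0,0,0,0,0,0],[0,0,0,0,0,0,0]]'
```

```text
clock: 13.95
tool_pos: [0.4242, 0.3281, 0.0583]
tool_rot: [0.0, 0.707, 0.707, 0.0]
contact_force: [-1.3, -0.2, -2.1]
opening: 0.0164
```

```bash
python3 -m inch '[[0,0,0,0.001,0,0,0],[0,0,0,0,0,0,0],[0,0,0,0,0,0,0]]'
```

```text
clock: 14.25
tool_pos: [0.4243, 0.3281, 0.0581]
tool_rot: [0.0, 0.707, 0.707, 0.0]
contact_force: [-2.4, -3.0, 7.1]
opening: 0.0162
```

```bash
python3 -m inch '[[0.45,0,0,0,0,0,0],[0.45,0,0,0,0,0,0],[0.45,0,0,0,0,0,0],[0.45,0,0,0,0,0,0],[0.45,0,0,0,0,0,0],[0.45,0,0,-0.005,0,0,0],[0.45,0,0,-0.01,0,0,0],[0.45,0,0,-0.02,0,0,0],[0.45,0,0,-0.025,0,0,0],[0.45,0,0,-0.025,0,0,0],[0.45,0,0,-0.025,0,0,0],[0.45,0,0,-0.02,0,0,0],[0.45,0,0,-0.01,0,0,0],[0.45,0,0,-0.005,0,0,0],[0.45,0,0,0,0,0,0],[0.45,0,0,0,0,0,0]]'
python3 - <<'E'
from h import *
f=r.grab_frame('wrist');a=f['image'][0:,130:430,::-1]
f=r.grab_frame('side');b=f['image'][200:,130:430,::-1]
cv2.imwrite('pics/g8.png',np.clip(np.hstack([cv2.resize(a,(400,560)),cv2.resize(b,(400,560))])*1.4,0,255).astype('uint8'))
E
```

```text
clock: 15.85
tool_pos: [0.4236, 0.3276, 0.2013]
tool_rot: [-0.0, 0.707, 0.707, -0.001]
contact_force: [0.8, -0.1, -0.7]
opening: 0.0394
```

View pics/g8.png

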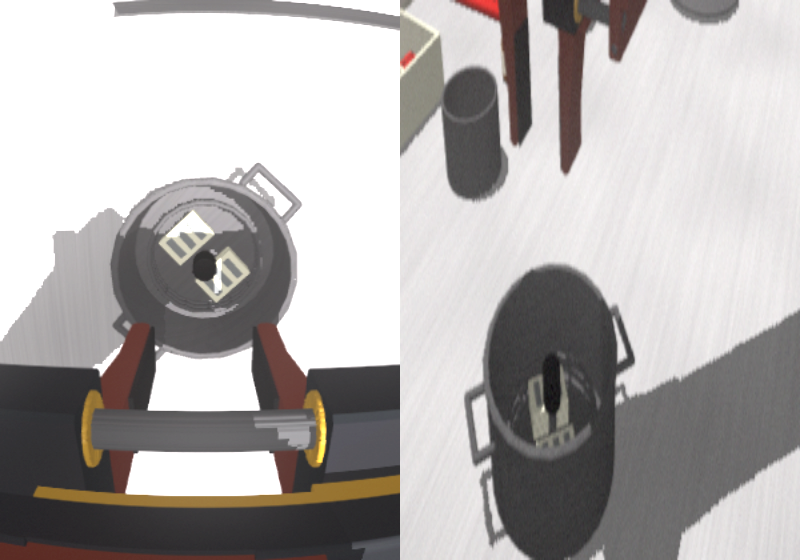

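```bash
python3 - <<'E'
from h import *
f=r.grab_frame('wrist')
t=np.linspace(0,2*np.pi,360);R=.064;box=np.array([213.3,133.5,352.8,268.5])
def g(p):
    q=wproj(f,np.c_[p[0]+R*np.cos(t),p[1]+R*np.sin(t),0*t+.082]);return np.r_[q.min(0),q.max(0)]-box
s=least_squares(g,[.424,.327],diff_step=1e-3);print(s.x,s.fun); print(wonz(f,(283,199.5),.055),wonz(f,(283,199.5),.069))
E
```

```text
[0.42371991 0.32747553] [ 0.36555645  0.00325512 -0.36613599 -0.04754057]
[0.42369427 0.32577718 0.055     ] [0.42367329 0.32902654 0.069     ]
```

```bash
python3 -m inch '[[1,-0.01,0,0,0,0,0],[1,-0.02,0.004,0,0,0,0],[1,-0.03,0.005,0,0,0,0],[1,-0.035,0.006,0,0,0,0],[1,-0.035,0.007,0,0,0,0],[1,-0.035,0.007,0,0,0,0],[1,-0.035,0.007,0,0,0,0],[1,-0.035,0.005,0,0,0,0],[1,-0.035,0.003,0,0,0,0],[1,-0.035,0.001,0,0,0,0],[1,-0.035,-0.003,0,0,0,0],[1,-0.035,-0.005,0,0,0,0],[1,-0.035,-0.005,0,0,0,0],[1,-0.035,-0.005,0,0,0,0],[1,-0.035,-0.005,0,0,0,0],[1,-0.035,-0.005,0,0,0,0],[1,-0.03,-0.004,0,0,0,0],[1,-0.02,0,0,0,0,0],[1,-0.01,0,0,0,0,0],[1,0,0,0,0,0,0]]'
python3 -m inch '[[1,-0.015,0,0,0,0,0],[1,-0.02,0,0,0,0,0],[1,-0.013,0,0,0,0,0],[1,0,0,0,0,0,0],[1,0,0,0,0,0,0],[1,0,0,0,0,0,0]]'
python3 - <<'E'
from h import *
f=r.grab_frame('wrist');cv2.imwrite('pics/w9.png',f['image'][:,:,::-1])
for d in r.find_in('lid_center',f)[:2]: print(d['p'],np.array(d['box'])*[560,420,560,420])
E
```

```text
clock: 18.0
tool_pos: [0.4364, -0.2481, 0.2019]
tool_rot: [-0.0, 0.708, 0.706, -0.0]
contact_force: [-0.3, 0.5, 0.3]
opening: 0.0875
clock: 18.6
tool_pos: [0.4372, -0.2937, 0.202]
tool_rot: [-0.0, 0.707, 0.708, 0.0]
contact_force: [-0.0, 0.7, 0.3]
opening: 0.088
0.81 [221.2   136.416 343.28  257.796]
```

View pics/w9.png

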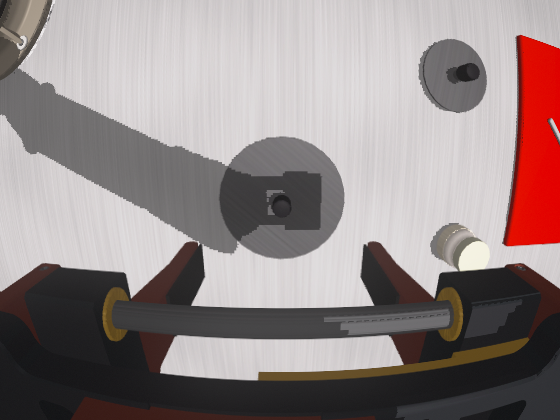

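```bash
python3 - <<'E'
from h import *
f=r.grab_frame('wrist')
t=np.linspace(0,2*np.pi,360);R=.072;box=np.array([219.8,136.6,344.2,258.5])
def g(p):
    q=wproj(f,np.c_[p[0]+R*np.cos(t),p[1]+R*np.sin(t),0*t+.012]);return np.r_[q.min(0),q.max(0)]-box
s=least_squares(g,[.436,-.304],diff_step=1e-3);print(s.x,s.fun); print(wonz(f,(282,206),.037),wonz(f,(282,206),.05),r.get_obs()['tool_pos'])
E
```

```text
[ 0.43658175 -0.3065867 ] [-0.73634383 -0.3507218   0.73641472  0.49170919]
[ 0.43658221 -0.30697012  0.037     ] [ 0.43658097 -0.3037009   0.05      ] [ 0.43720195 -0.29420884  0.20216773]
```

```bash
python3 -m inch '[[1,-0.006,-0.0005,0.01,0,0,0],[1,-0.005,0,0.02,0,0,0],[1,0,0,0.025,0,0,0],[1,0,0,0.03,0,0,0],[1,0,0,0.03,0,0,0],[1,0,0,0.025,0,0,0],[1,0,0,0.012,0,0,0],[1,0,0,0.006,0,0,0],[1,0,0,0.002,0,0,0],[1,0,0,0,0,0,0],[1,0,0,0,0,0,0]]' 35
python3 -m inch '[[0,0,0,0,0,0,0],[0,0,0,0,0,0,0],[0,0,0,0,0,0,0],[0,0,0,0,0,0,0],[0,0,0,0,0,0,0],[0,0,0,0,0,0,0],[0,0,0,0,0,0,0],[0,0,0,0,0,0,0],[0,0,0,0,0,0,0],[0,0,0,0,0,0,0],[0,0,0,0,0,0,0],[0,0,0,0,0,0,0],[0,0,0,0,0,0,0]]' 35
```

```text
clock: 19.85
tool_pos: [0.4372, -0.3064, 0.0431]
tool_rot: [0.001, 0.707, 0.707, 0.0]
contact_force: [0.0, -0.4, -0.2]
opening: 0.088
clock: 21.15
tool_pos: [0.4364, -0.306, 0.0421]
tool_rot: [-0.0, 0.707, 0.707, -0.0]
contact_force: [-1.7, 0.2, -0.4]
opening: 0.0163
```

```bash
python3 -m inch '[[0,0,0,-0.003,0,0,0],[0,0,0,-0.006,0,0,0],[0,0,0,-0.01,0,0,0],[0,0,0,-0.011,0,0,0],[0,0,0,-0.006,0,0,0],[0,0,0,0,0,0,0],[0,0,0,0,0,0,0],[0,0,0,0,0,0,0]]'
python3 - <<'E'
from h import *
f=r.grab_frame('wrist');a=f['image'][:,130:430,::-1]
f=r.grab_frame('side');b=f['image'][90:230,270:450,::-1]
cv2.imwrite('pics/g10.png',np.clip(np.hstack([cv2.resize(a,(400,560)),cv2.resize(b,(400,311),interpolation=cv2.INTER_CUBIC) if 0 else cv2.resize(b,(400,560))])*1.3,0,255).astype('uint8'))
E
```

```text
clock: 21.95
tool_pos: [0.4362, -0.3058, 0.0778]
tool_rot: [-0.0, 0.707, 0.707, -0.0]
contact_force: [0.6, 0.6, -4.1]
opening: 0.0165
```

View pics/g10.png

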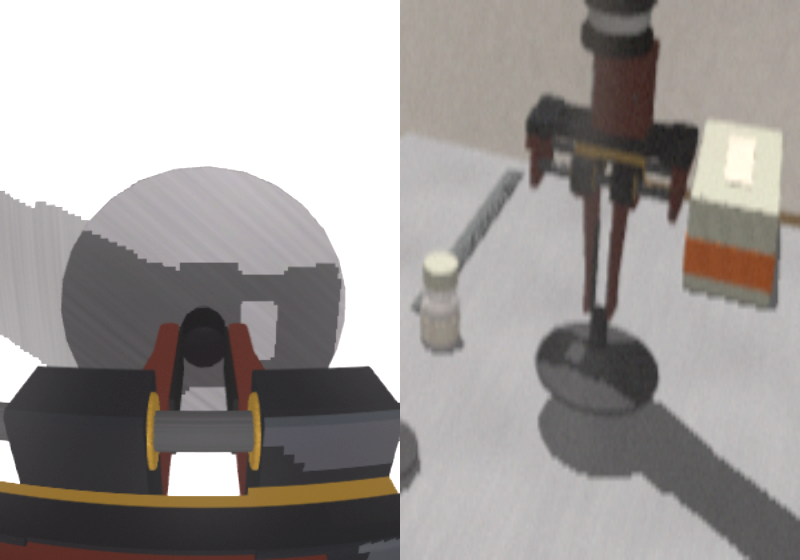

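```bash
python3 - <<'E'
from h import *
f=r.grab_frame('wrist')
t=np.linspace(0,2*np.pi,720);R=.072
def g(p):
    q=wproj(f,np.c_[p[0]+R*np.cos(t),p[1]+R*np.sin(t),0*t+p[2]]);return np.r_[q[:,0].min()-175.8,q[:,0].max()-388.8,q[:,1].min()-124.5]
s=least_squares(g,[.436,-.304,.048],diff_step=1e-3);print(s.x,s.fun)
E
python3 -m inch '[[0,0,0,-0.01,0,0,0],[0,0,0,-0.02,0,0,0],[0,0.01,0,-0.03,0,0,0],[0,0.02,0.003,-0.03,0,0,0],[0,0.025,0.005,-0.02,0,0,0],[0,0.03,0.006,-0.01,0,0,0],[0,0.03,0.006,0,0,0,0],[0,0.03,0.006,0,0,0,0],[0,0.03,0.005,0,0,0,0],[0,0.03,0.004,0,0,0,0],[0,0.03,0.002,0,0,0,0],[0,0.03,0,0,0,0,0],[0,0.03,-0.003,0,0,0,0],[0,0.03,-0.005,0,0,0,0],[0,0.03,-0.006,0,0,0,0],[0,0.03,-0.006,0,0,0,0],[0,0.03,-0.006,0,0,0,0],[0,0.03,-0.006,0,0,0,0],[0,0.03,-0.006,0,0,0,0],[0,0.02,-0.004,0,0,0,0]]'
python3 -m inch '[[0,0.01,0,0,0,0,0],[0,0,0,0,0,0,0],[0,0,0,0,0,0,0],[0,0,0,0,0,0,0]]'
python3 - <<'E'
from h import *
f=r.grab_frame('wrist');cv2.imwrite('pics/w11.png',f['image'][:,:,::-1])
f=r.grab_frame('side');cv2.imwrite('pics/s11.png',f['image'][:,:,::-1])
E
```

```text
[ 0.43576228 -0.30611921  0.04487566] [-4.26325641e-13  5.68434189e-13  2.84217094e-14]
clock: 24.1
tool_pos: [0.4309, 0.1911, 0.1989]
tool_rot: [-0.0, 0.707, 0.708, 0.0]
contact_force: [0.2, 0.1, -3.4]
opening: 0.0167
clock: 24.5
tool_pos: [0.4319, 0.1974, 0.1981]
tool_rot: [0.0, 0.708, 0.706, -0.0]
contact_force: [0.0, 0.2, -3.7]
opening: 0.0169
```

View pics/w11.png

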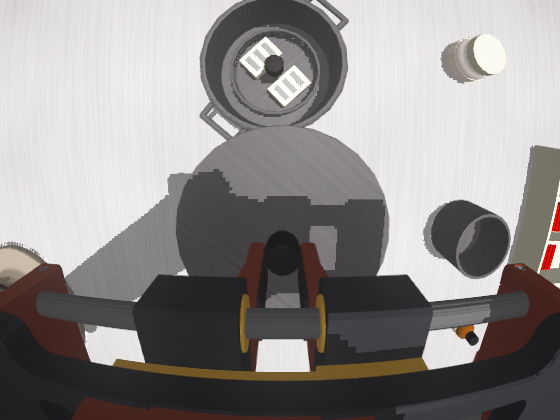

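View pics/s11.png

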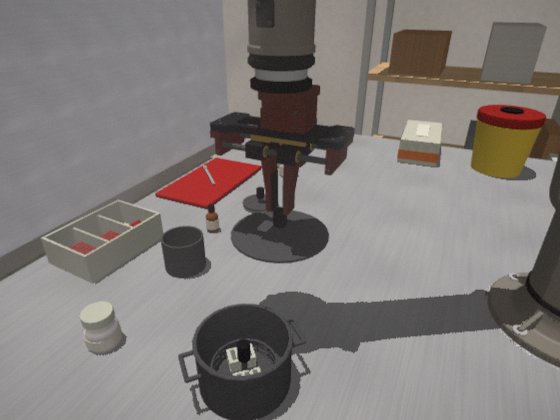

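```bash
python3 - <<'E'
from h import *
o=r.get_obs()['tool_pos'];print(o)
a=r.grab_frame('side');w=r.grab_frame('wrist')
t=np.linspace(0,2*np.pi,90);z=o[2]-.0421+.012
P=np.c_[o[0]+.072*np.cos(t),o[1]+.072*np.sin(t),0*t+z]
out=[]
for f,pr,(x,y,W,H) in((a,proj,(220,190,120,80)),(w,wproj,(160,110,240,160))):
    k=480/W if 0 else 400/W;im=cv2.resize(f['image'][y:y+H,x:x+W,::-1],(400,int(H*k)))
    for u,v in pr(f,P): cv2.circle(im,(int((u+.5-x)*k),int((v+.5-y)*k)),1,(0,0,255),-1)
    out.append(im[:266])
cv2.imwrite('pics/ov12.png',np.clip(np.hstack(out)*1.3,0,255).astype('uint8'))
E
```

```text
[0.43182455 0.19777195 0.19816061]
```

View pics/ov12.png

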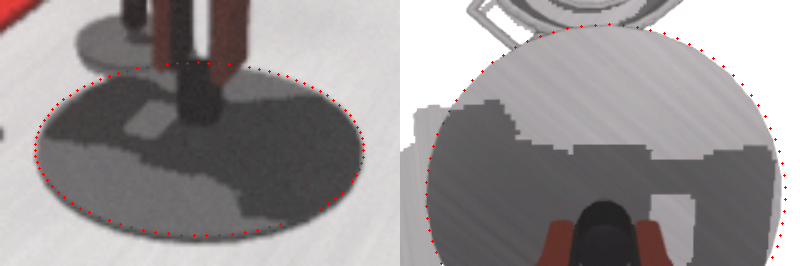

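```bash
python3 -m inch '[[0,0.01,-0.001,0,0,0,0],[0,0.02,-0.002,0,0,0,0],[0,0.025,-0.002,0,0,0,0],[0,0.025,-0.002,0,0,0,0],[0,0.025,-0.001,0,0,0,0],[0,0.015,0,0.005,0,0,0],[0,0.01,0,0.01,0,0,0],[0,0,0,0.02,0,0,0],[0,0,0,0.02,0,0,0],[0,0,0,0.01,0,0,0],[0,0,0,0.005,0,0,0],[0,0,0,0,0,0,0],[0,0,0,0,0,0,0],[0,0,0,0,0,0,0]]'
python3 - <<'E'
from h import *
f=r.grab_frame('wrist');a=f['image'][100:,130:430,::-1]
f=r.grab_frame('side');b=f['image'][200:,130:430,::-1]
cv2.imwrite('pics/g13.png',np.clip(np.hstack([cv2.resize(a,(400,426)),cv2.resize(b,(400,426))])*1.4,0,255).astype('uint8'))
E
```

```text
clock: 26.1
tool_pos: [0.4241, 0.3294, 0.129]
tool_rot: [0.0, 0.707, 0.707, 0.001]
contact_force: [-0.4, 0.7, -2.6]
opening: 0.0168
```

View pics/g13.png

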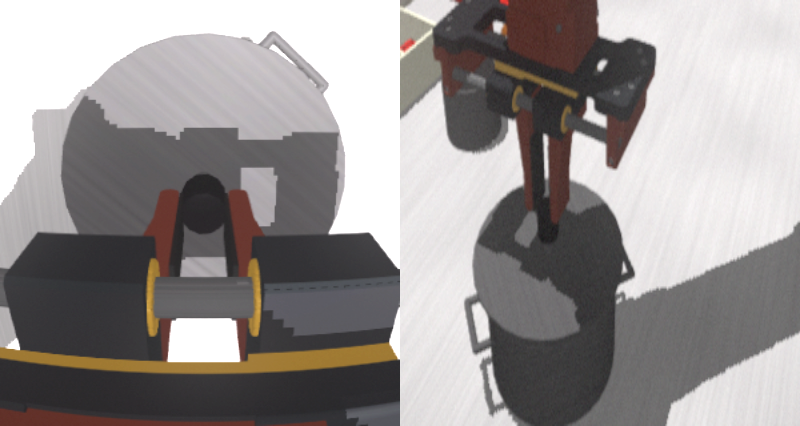

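```bash
python3 -m inch '[[0,-0.0015,0,0.003,0,0,0],[0,0,0,0.003,0,0,0],[0,0,0,0.002,0,0,0],[0,0,0,0.002,0,0,0],[0,0,0,0.001,0,0,0],[0,0,0,0.001,0,0,0],[0,0,0,0,0,0,0],[0,0,0,0,0,0,0]]'
```

```text
clock: 27.0
tool_pos: [0.4235, 0.3276, 0.1162]
tool_rot: [-0.0, 0.707, 0.707, 0.0]
contact_force: [-0.3, 0.1, -2.4]
opening: 0.0166
```

```bash
python3 -m inch '[[0,0,0,0.001,0,0,0],[0,0,0,0.001,0,0,0],[0,0,0,0,0,0,0],[0,0,0,0,0,0,0]]'
```

```text
clock: 27.4
tool_pos: [0.4236, 0.3277, 0.1159]
tool_rot: [0.0, 0.707, 0.707, 0.0]
contact_force: [-4.6, -4.6, 13.4]
opening: 0.0169
```

```bash
python3 -m inch '[[0,0,0,-0.001,0,0,0],[0.5,0,0,0,0,0,0],[0.5,0,0,0,0,0,0],[0.5,0,0,0,0,0,0],[0.5,0,0,0,0,0,0],[0.5,0,0,0,0,0,0],[0.5,0,0,0,0,0,0],[0.5,0,0,-0.005,0,0,0],[0.5,0,0,-0.01,0,0,0],[0.5,0,0,-0.02,0,0,0],[0.5,0,0,-0.025,0,0,0],[0.5,0,0,-0.025,0,0,0],[0.5,0,0,-0.02,0,0,0],[0.5,0,0,-0.01,0,0,0],[0.5,0,0,-0.005,0,0,0],[0.5,0,0,0,0,0,0],[0.5,0,0,0,0,0,0]]'
python3 - <<'E'
from h import *
o=[];fs=[]
for n in('wrist','side','scene'):
    f=r.grab_frame(n);fs.append(f)
c=(.4237,.3275);t=np.linspace(0,2*np.pi,60)
for f,pr,(x,y,W,H) in((fs[0],wproj,(180,90,200,200)),(fs[1],proj,(160,270,150,150)),(fs[2],proj,(280,125,80,80))):
    k=400/W if f is not fs[2] else 400/W
    im=cv2.resize(f['image'][y:y+H,x:x+W,::-1],(400,400),interpolation=cv2.INTER_CUBIC);im2=im.copy()
    for u,v in pr(f,np.c_[c[0]+.072*np.cos(t),c[1]+.072*np.sin(t),0*t+.086]): cv2.circle(im2,(int((u+.5-x)*k),int((v+.5-y)*k)),1,(0,0,255),-1)
    o.append(np.vstack([im,im2]))
cv2.imwrite('pics/fin.png',cv2.resize(np.clip(np.hstack(o)*1.4,0,255).astype('uint8'),(800,533)))
E
```

```text
clock: 29.1
tool_pos: [0.4231, 0.3271, 0.2343]
tool_rot: [-0.0, 0.707, 0.707, -0.001]
contact_force: [0.4, -0.4, -0.2]
opening: 0.044
```

View pics/fin.png

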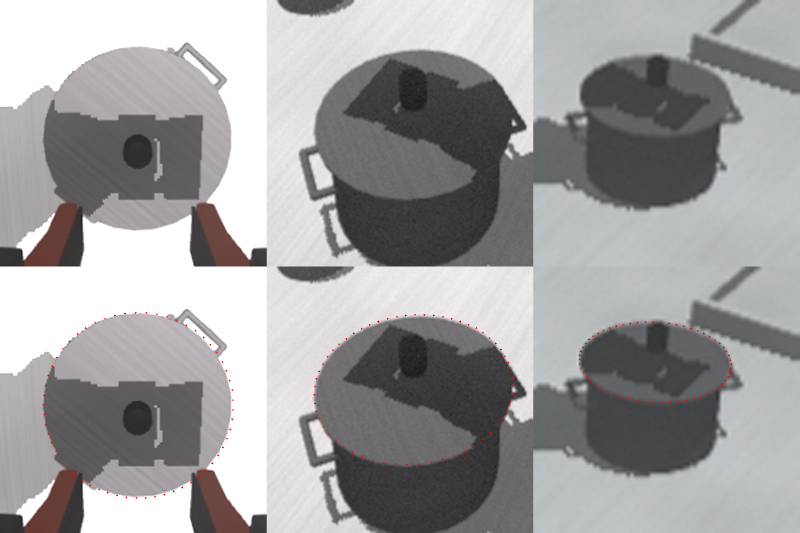

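The wrist, side and scene views show the lid lying level. Its outline matches the predicted seated circle (red dots) to about 1 px, and the gripper is clear above it, so I'm handing in.

```bash
python3 - <<'E'
from bench import r
print(r.hand_in())
E
```

```text
the job is handed in; nothing more can be done
None
```

The basket stands on the pot's floor and the large lid is closed on the rim; I handed in at about 29 s of the 67 s allowed. No verdict was reported.

- **First grasp missed:** I lifted before the fingers had closed on the basket's knob. The pictures showed the basket had not moved, so I went down again and gripped it properly.
- **Basket:** I felt it touch the pot's floor before letting go. The wrist view then showed it upright and within about 2 mm of the pot's axis. It could not be seen once the lid was on.
- **Lid:** It touched the rim within 1 mm of the computed height, and I let go there. In all three views its outline matched a level, seated lid to about 1 pixel. The gripper is about 12 cm above its release height.
- **Disagreements:** The scene and side cameras put the pot about 10 mm apart at first, and I used the wrist camera's position instead. The gripper also read about 16.5 mm on the lid's 20 mm knob, but the grip held without visible tilt.
- **Small lid:** I never went near it, and did not measure its position again at the end.

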